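# Screw the pump top onto the soap dispenser

### The job

Pick up the loose pump top, set it on the neck of the soap dispenser, turn it back (anticlockwise from above) until its lugs drop into the thread (unless they have dropped in already), then screw it forward (clockwise) until it is fully home and level, and let go. Leave the griddle, plate, brush and pot where they are.

Things in the scene. Friction and masses are not known exactly. Their poses are not given: they have to be found in the camera images.
- pump_mid (a point): Centre, half-way up, of the loose pump top (160 g, 60 mm tall; black collar, steel head), which starts upright on the counter; this point is on its axis, 30 mm above its lower rim; z up, x along the spout. Its lower part is the collar to grip: round, 52 mm across, 40 mm tall, a hollow cap open below (bore 46 mm wide, 34 mm deep).
- spout (a point): Tip of the pump top's spout. Above the collar: an 18 mm stem, a round 30 mm button (50 to 60 mm above the rim) and a spout 12 mm wide, reaching 45 mm from the axis along +x, 47 to 59 mm above the rim. All rigid (pump locked down). Close the fingers on the collar roughly square to the spout, so that they pass beside it.
- lugs (a point): Point on the pump top's axis level with its lugs, 5 mm above the lower rim. Three equal lugs inside the collar, 120 degrees apart, the first along this point's +x: pins of 4.4 mm diameter sticking inwards to 19 mm from the axis.
- shoulder (a point): Centre of the soap dispenser's flat shoulder, the top of its round steel body (72 mm wide), 90 mm above the counter; fixed to the counter by a 90 mm foot; z up. Height of the pump top's centre above this point: about 48 mm with lugs on the stop walls, 45 mm on the ledges, 36 mm dropped into the entry gaps, 31 mm screwed fully home.
- neck_top (a point): Closed top of the dispenser's neck, on its axis, 31 mm above the shoulder. The neck is 36 mm wide up to 22 mm above the shoulder, then tapers to 24 mm at the top, which helps to centre the pump top. Around it is a white thread of 43 mm outer diameter, the same every 120 degrees. Where round the neck it starts varies and is NOT given by this point's axes: feel for it.
- thread (a point): Point on the neck's axis, 18 mm above the shoulder, level with the thread's ledges. Each 120 degrees holds, going clockwise from above: a stop wall (7 degrees, top 21 mm above the shoulder); an open gap (23 degrees, floor at 9 mm); a ledge (90 degrees, flat top at 18 mm) over a channel 6.4 mm high whose floor falls from 9 to 4 mm, ending at the next wall.
- dispenser: The dispenser, fixed; origin at the centre of its underside. With lugs on the ledges, turning forward (clockwise) jams on the walls; turning back, at most about 120 degrees, brings them over the gaps, where the top can sink 9 mm, then they meet a wall. From there it screws forward 90 to 100 degrees, sinking 5 mm, to a firm stop; it does not spring back.
- griddle: Bystander: round dark steel griddle, 260 mm across, 12 mm thick with two loop handles, lying on the counter; origin at the centre of its underside.
- plate: Bystander: blue ceramic plate, 200 mm across, 20 mm high; origin at the centre of its underside.
- brush: Bystander: red silicone basting brush with hard wooden handle, about 210 mm long along its x axis, 14 mm high, lying on the counter; origin on its underside near the middle.
- pot: Bystander: small aluminium pot, 140 mm across, 75 mm high; origin at the centre of its underside.
Mind the look-alikes: they are no part of the job. Of the things that look like the part that bears pump_mid, take the one that is farthest to the robot's right at the start.

How it is judged:
By the outcome, as a careful person would: the job done as asked, in the order asked, and still so for the second after the job is handed in, with the robot touching nothing.
It also fails if it takes over 64 s, if anything falls off the work surface, if the arm or the gripper's body presses on something with over 40 N, if the wrist force passes 120 N, or if a joint passes its speed limit or range.

### The arm

A 6-joint arm with a two-finger parallel gripper is mounted at the origin on the work surface. World frame = base frame: x ahead of the robot, y to its left, z up, the work surface at z = 0. Lengths are in m, angles in rad, forces in N, time in s.
With the tool pointing down it reaches from about 0.375 to 0.9 m from the base axis. Payload 3.1 kg.
Tool frame: the origin (TCP) lies at the very end of the fingers, on their centre line; the grasp point (between the pads) lies 19 mm behind it; z points along the fingers, y is the direction in which the jaws open and shut (so a half turn about z gives the same grasp; the last joint's range is limited). The gripper opens to 87 mm and grips with 3 to 60 N. Pads are 19 mm wide; open, the fingers measure 117 mm over their backs; the gripper's body (75 mm by 190 mm) begins 51 mm behind the grasp point.
Start: joints at [-1.337, 0.527, 1.433, -0, 1.181, -0.178], TCP at [0.25, -0.573, 0.223] pointing down, gripper open.
Joint ranges: [-3.08, 3.08], [-0.75, 2.2], [0.22, 2.44], [-1.43, 4.57], [0, 2.65], [-2.85, 2.85]. Speed limits (rad/s): [2.79, 2.79, 3.14, 3.14, 3.14, 3.14].

### API

Orientations are given as a unit quaternion [x, y, z, w].
In Python, from rig import robot, optics gives the robot as it stands.
- The arm moves only by the shell command python3 -m inch 'ROWS' [FORCE]. ROWS is JSON, a list of rows, each an object of numbers: "ax", "ay", "az": the turn, a rotation vector about the tool's x, y, z in rad; "dx", "dy", "dz": the shift along the tool's x, y, z in mm; "gripper": the opening in per cent of the stroke, from 0 (shut) to 100 (fully open). In form: [{"ax": .., "ay": .., "az": .., "dx": .., "dy": .., "dz": .., "gripper": ..}, ...]. A call has 1 to 8 rows; each row shifts and turns the commanded pose from where the row before left it, along the tool's axes as they then stand; what a row does not reach is not made up. A row lasts 1/10 s, in which the tool goes at most 50 mm and 8.59 degrees, less where a joint would pass 70% of its speed; a pose out of reach is approached as far as the arm can. A call with a gripper value outside its range is refused whole. The fingers move at their own pace and stop on an object; FORCE is the grip in N (left out, the last holds). Time passes only in rows, so rows that do not move let the fingers close. It gives the time, the measured TCP pose, the force and the opening at its end, in the units of the state.
- robot.get_obs(): the state, without advancing time (a new reading comes with each control period).
- optics.camera(name): name is "side" or "top"; returns a dict with "img" (480x640x3 uint8, red, green, blue), "depth" (480x640 float32, m along the optical axis (not along the pixel's ray), 0 where there is no reading), "camera_matrix" (3x3 intrinsics, pixels), "position" and "attitude" of the camera in the world. Camera axes: x right, y up, looking along -z (the intrinsics and any distortion apply to the point x, -y, -z); pixel columns grow to the right and rows downward; lengths in m; the calibration is good to about 2 mm. A picture is of the moment at which its call begins.
- robot.hand_in(): hands the job in, once; it reports no verdict.
The state is a dict: "time": time; "q": joint angles; "joint_velocities": joint speeds; "joint_torque": joint torques, N m; "position": TCP position; "tool_rot": TCP orientation; "ft_force": force on the tool from outside, world axes, zero at the start; "moment": the same for the moment, N m; "grip_width": finger opening in m.
Only numpy, scipy, OpenCV 4.12 (cv2) and the standard library are available. Lean on these libraries where they do the work, as an engineer would, in place of code of your own. Each camera call takes 0.05 s, during which the arm holds its last target.

## Working session

There is one attempt and no reset: what is moved stays moved. The work goes in short steps, Python scripts to look and compute and a shell command to move; the robot and the scene stay as the last step left them, time stands still between calls to the robot, and variables do not carry over. Pictures are saved under pics/ and viewed, and the job is handed in when it is done.

```bash
ls; mkdir -p pics
python3 - <<'E'
from rig import robot, optics
import cv2
o=robot.get_obs()
for k,v in o.items(): print(k,v)
for n in ("top","side"):
    c=optics.camera(n); print(n,c["camera_matrix"],c["position"],c["attitude"],[k for k in c])
    cv2.imwrite(f"pics/{n}0.png",c["img"][:,:,::-1])
E
```

```text
pics
time 0.0
q [-1.33749560e+00  5.28473954e-01  1.43389779e+00 -7.81687673e-06
  1.18138969e+00 -1.78525954e-01]
joint_velocities [-3.59978368e-04  1.05862126e-03 -9.47094578e-05 -1.03426376e-03
 -5.10127682e-04  1.16794616e-03]
joint_torque [-5.03573665e-04 -4.40045357e+01 -1.76593155e+01  6.33445289e-02
  5.83299925e-02 -1.69665982e-04]
position [ 0.25001602 -0.57201824  0.22156829]
tool_rot [ 9.78873771e-01  2.04462624e-01 -3.33077529e-05 -1.08388420e-03]
ft_force [-0.2006436   0.45620318 -1.11615793]
moment [-0.00953053  0.02291654  0.0036894 ]
grip_width 0.08697526095755503
top [[486.81842892   0.         314.48964732]
 [  0.         486.81842892 240.95074193]
 [  0.           0.           1.        ]] [ 0.30327248 -0.01199273  1.56066544] [ 0.07130224 -0.07190552 -0.70015049  0.70677782] ['img', 'depth', 'camera_matrix', 'position', 'attitude']
side [[580.7496377    0.         320.13139092]
 [  0.         580.7496377  248.14224901]
 [  0.           0.           1.        ]] [0.23104977 0.89014167 1.22791693] [-0.06037225  0.34571497  0.91784994 -0.18543959] ['img', 'depth', 'camera_matrix', 'position', 'attitude']
```

View pics/top0.png

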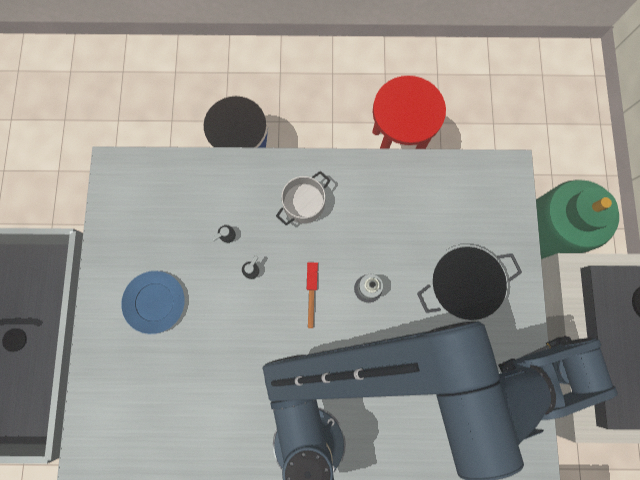

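View pics/side0.png

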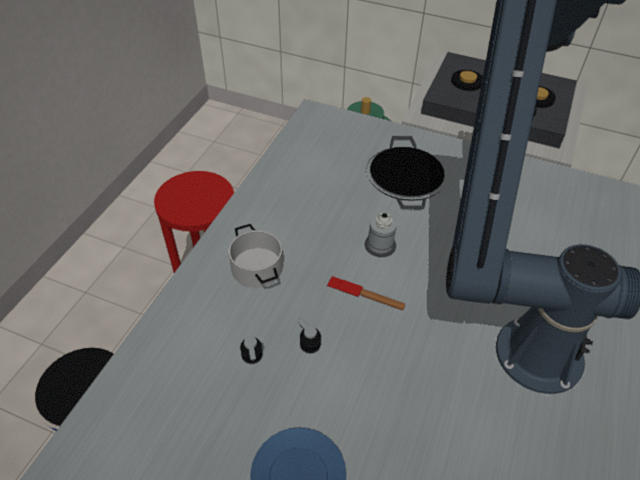

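```bash
cat > h.py <<'E'
import numpy as np, cv2
from scipy.spatial.transform import Rotation as R
def rays(c,px):
    px=np.atleast_2d(px).astype(float);K=c["camera_matrix"]
    d=np.c_[(px[:,0]-K[0,2])/K[0,0],-(px[:,1]-K[1,2])/K[1,1],-np.ones(len(px))]
    return np.array(c["position"]),R.from_quat(c["attitude"]).apply(d)
def plane(c,px,z):
    p,d=rays(c,px); return p+d*((z-p[2])/d[:,2])[:,None]
def pts(c):
    v,u=np.mgrid[0:480,0:640]; p,d=rays(c,np.c_[u.ravel(),v.ravel()])
    return (p+d*c["depth"].ravel()[:,None]).reshape(480,640,3)
E
python3 - <<'E'
from rig import robot, optics
from h import *
for n in("top","side"):
    c=optics.camera(n); P=pts(c); np.savez(f"{n}.npz",P=P,**c)
    if n=="top":
        for u,v in((227,233),(252,269),(370,287)):
            print(n,u,v,plane(c,[[u,v]],0.055).round(4))
            w=P[v-20:v+21,u-20:u+21]; print((w[::3,::3,2]*1000).round().astype(int))
        a=c["img"][215:305,200:400]; a=cv2.resize(a,None,fx=4,fy=4,interpolation=cv2.INTER_CUBIC)
    else:
        a=c["img"][200:370,230:430]; a=cv2.resize(a,None,fx=3.5,fy=3.5,interpolation=cv2.INTER_CUBIC)
    cv2.imwrite(f"pics/{n}crop.png",a[:,:,::-1])
E
```

```text
top 227 233 [[0.636  0.2655 0.055 ]]
[[   4    1   -3   -3   -1   -3    2   -2    3    4   -1    0    5    1]
 [   1    1    1   -3    5    0    0    1   -4   -2    2    6    6   -4]
 [  -2   -4   -3    0    0   -4    2    2    3   -1    3   10    6   -5]
 [  -2    4    3   -6    1    1    6    2    2    1    2    3    0   -1]
 [  -2    0   -3    0   -4   41   44   36    3    0    2    4   -2    1]
 [  -2    6    0    1   47   68   57   63   36    5    8    3   -2    4]
 [   0    1   -2    5   37   63   60   58   42   24    2    1   -1    0]
 [  -3    1   -2   60   57   57 1561   40   33   26    4   -3    1    0]
 [  -6    2   63   59   38   43   35   37   40   10   -2    0   -6    9]
 [   0    0    2    1   -6   10   35   28   10   -6   -6    3   -1    2]
 [  -8   -4    4    4    0   -5   -1    0    1    7   -3   -4    2    7]
 [  -2   -1    2   -3   -2    1   -5    2    5   -2    2    8   -1    9]
 [   5   -1    2   -1   -4   -6   -3    2    5    2   -3   -2    6    6]
 [   2    2   -2   -1    3    3   -1   -3   -3    1    0    3    3   -1]]
top 252 269 [[0.5218 0.1823 0.055 ]]
[[ 
[... 1186 characters left out ...]
8  112  122  113   97   95    3    1   -3]
 [   3   -5    5   77   87  114  118  124  125  115   92    0    9   -5]
 [   0    2    3   89   92   95  122  121  121  118   95   -2    6    1]
 [   3    0    8   73   90  103  116  116  117  108   93   -1    2    4]
 [   2    4    2   49   94   88   96  110   97   95   93    2   -1    2]
 [   0   -3   -3   15   62   88   92   91   87   90    7    2 1561   -3]
 [  -1    0   -3    7   10   52   64   78   30    7   -5   -7    1   -2]
 [   0    2   -5    4    6    7   10    5    5    5    2    0    1   -1]
 [  -6   -3    4    3   -3   -9    3   -3    8    4    3  -11    3   -6]
 [   2   -5    0    3    0   -2    0   -4   -6    2   -3   -5    6    9]]
```

View pics/topcrop.png

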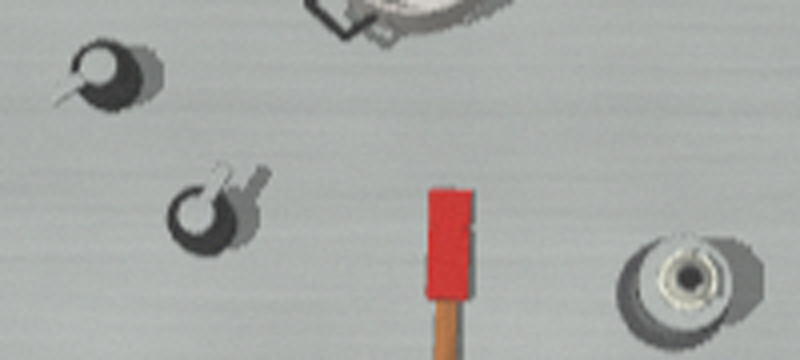

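View pics/sidecrop.png

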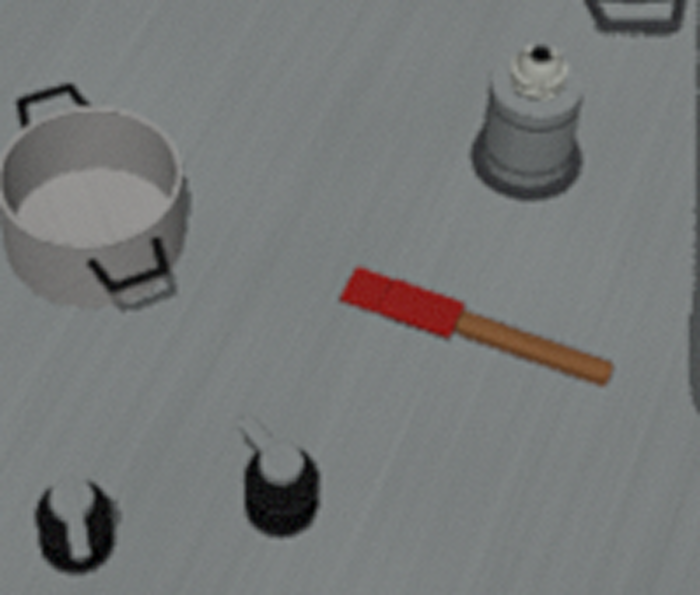

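Candidates: A at top (227,233) / side (252,349), and B at top (252,269) / side (311,339). B has the smaller y (0.18 vs 0.27), so it is farther right and is the one meant. The crop confirms this: a black collar, a steel button, and a spout pointing mostly ahead and slightly right. The dispenser is at top (370,287). Now I'll measure precisely.

```bash
cat > meas.py <<'E'
from h import *
from scipy.optimize import least_squares
def cyl(c,mask,zt,zb,r):
    n,l,st,_=cv2.connectedComponentsWithStats(mask.astype(np.uint8)); i=1+np.argmax(st[1:,4])
    ct=np.vstack(cv2.findContours((l==i).astype(np.uint8),cv2.RETR_EXTERNAL,cv2.CHAIN_APPROX_NONE)[0])
    hu=cv2.convexHull(ct)[:,0].astype(float)
    # push out half a pixel
    m=hu.mean(0); hu=hu+0.5*(hu-m)/np.linalg.norm(hu-m,axis=1)[:,None]
    T=plane(c,hu,zt)[:,:2];B=plane(c,hu,zb)[:,:2];cam=np.array(c["position"])[:2]
    ctr=T.mean(0)
    for _ in range(5):
        d=(ctr-cam)/np.linalg.norm(ctr-cam)
        o=(T-ctr)@d; b=(B-ctr)@d
        sT=o>0.006; sB=b<-0.006
        f=lambda p:np.r_[np.linalg.norm(T[sT]-p,axis=1)-r,np.linalg.norm(B[sB]-p,axis=1)-r]
        s=least_squares(f,ctr,loss='soft_l1',f_scale=0.001); ctr=s.x
    return ctr,np.sqrt(np.mean(s.fun**2)),len(hu)
E
python3 - <<'E'
from meas import *
L={n:dict(np.load(n+".npz")) for n in("top","side")}
c=L["top"];g=c["img"].astype(int).max(2);P=c["P"]
def roi(c,u0,u1,v0,v1):
    m=np.zeros((480,640),bool);m[v0:v1,u0:u1]=1;return m
dk=(c["img"].max(2)<85)
print("B top collar",cyl(c,dk&roi(c,235,275,250,290)&(P[:,:,2]>0.0),0.04,0.0,0.026))
s=L["side"];gs=s["img"].max(2)
print("B side collar",cyl(s,(gs<60)&roi(s,290,335,315,365),0.04,0.0,0.026))
# steel pts by depth
m=roi(c,235,275,245,290)&(P[:,:,2]>0.05)&(P[:,:,2]<.075)
ctr=cyl(c,dk&roi(c,235,275,250,290),0.04,0.0,0.026)[0]
Q=plane(c,np.argwhere(m)[:,::-1],0.058)[:,:2]-ctr
q=Q[np.linalg.norm(Q,axis=1)>0.022]; print("spout pts",(q*1000).round(1).tolist())
mm=q.mean(0);print("spout angle",np.degrees(np.arctan2(mm[1],mm[0])), np.linalg.norm(q,axis=1).max())
m=roi(s,290,335,310,365)&(s["P"][:,:,2]>0.05)&(s["P"][:,:,2]<.075)&(gs>70)
Q=plane(s,np.argwhere(m)[:,::-1],0.058)[:,:2]-ctr
q=Q[np.linalg.norm(Q,axis=1)>0.022];q=q[np.linalg.norm(q,axis=1)<.06]; print("side spout",(q*1000).round(1).tolist())
# dispenser
for n,r,rb in(("top",(345,395,262,312),0),("side",(355,405,205,262),0)):
    c=L[n];P=c["P"];R_=roi(c,*r)
    for lo,hi in((.082,.1),(.112,.13)):
        k=R_&(P[:,:,2]>lo)&(P[:,:,2]<hi);print(n,lo,k.sum(),np.median(P[k],axis=0).round(4))
c=L["top"];P=c["P"]
k=roi(c,345,395,262,312)&(P[:,:,2]>.02)
print("body", cyl(c,k,.09,.008,.036))
# neck hole cap dark/ white thread
img=c["img"].astype(int); k=roi(c,345,395,262,312)&(c["img"].max(2)<110)&(P[:,:,2]>.1)
print("neck top dark",k.sum(),plane(c,[np.argwhere(k)[:,::-1].mean(0)],.121))
s=L["side"];k=roi(s,370,400,205,230)&(s["img"].max(2)<60); print("side",k.sum(),plane(s,[np.argwhere(k)[:,::-1].mean(0)],.121))
E
```

```text
B top collar (array([0.52379696, 0.19234421]), np.float64(0.0008334463624913913), 16)
B side collar (array([0.52477607, 0.19050929]), np.float64(0.000939688900463713), 15)
spout pts [[41.9, -18.2], [38.7, -15.2], [38.7, -18.3], [38.8, -21.5], [38.8, -24.6], [35.5, -15.3], [35.6, -18.5], [35.6, -24.7], [32.3, -12.3], [32.4, -15.4], [32.4, -18.6], [32.4, -21.7], [32.5, -24.8], [29.1, -9.3], [29.2, -12.4], [29.2, -15.5], [29.2, -18.7], [29.3, -21.8], [26.0, -9.4], [26.0, -12.5], [26.0, -15.6], [26.1, -18.8], [22.8, -6.4], [22.8, -9.5], [22.8, -12.6], [22.9, -15.8], [22.9, -18.9], [19.7, -12.7], [19.7, -15.9], [16.5, -16.0]]
spout angle -28.99516655849279 0.04594277069715031
side spout [[36.3, -23.6], [34.0, -24.5], [31.8, -25.5], [39.5, -19.0], [37.3, -20.0], [35.1, -20.9], [32.9, -21.9], [30.7, -22.8], [28.4, -23.8], [38.4, -16.4], [36.1, -17.3], [33.9, -18.3], [31.7, -19.2], [29.5, -20.2], [27.3, -21.1], [37.2, -13.8], [35.0, -14.7], [32.8, -15.6], [30.6, -16.6], [28.4, -17.5], [26.1, -18.5], [23.9, -19.4], [33.8, -12.1], [31.6, -13.0], [29.4, -14.0], [27.2, -14.9], [25.0, -15.8], [22.8, -16.8], [20.6, -17.7], [30.5, -10.4], [28.3, -11.3], [26.1, -12.3], [23.9, -13.2], [21.6, -14.2], [19.4, -15.1], [17.2, -16.1], [27.1, -8.7], [24.9, -9.7], [22.7, -10.6], [20.5, -11.6], [18.3, -12.5], [23.8, -7.1], [21.6, -8.0]]
top 0.082 302 [ 0.4686 -0.1813  0.091 ]
top 0.112 86 [ 0.4713 -0.1812  0.1188]
side 0.082 289 [ 0.4639 -0.1678  0.0899]
side 0.112 83 [ 0.4685 -0.1774  0.1179]
body (array([ 0.47212928, -0.18395976]), np.float64(0.0009916745662407512), 19)
neck top dark 27 [[ 0.47069962 -0.18240382  0.121     ]]
side 15 [[ 0.47044789 -0.18501004  0.121     ]]
```

```bash
cat > go.py <<'E'
import sys
from rig import robot
from h import *
def st():
    o=robot.get_obs(); r=R.from_quat(o["tool_rot"]); x=r.apply([1,0,0]);z=r.apply([0,0,1])
    print("t%.2f pos"%o["time"],(np.array(o["position"])*1000).round(1),"xang %.1f"%np.degrees(np.arctan2(x[1],x[0])),"z",z.round(3),"F",np.round(o["ft_force"],1),"M",np.round(o["moment"],2),"w %.1f"%(o["grip_width"]*1000),"q",np.round(o["q"],2))
    return o,r
if __name__=="__main__":
    o,r=st()
    if len(sys.argv)>3:
        d=np.array([float(a) for a in sys.argv[1:4]])-np.array(o["position"])*1000
        print("tool shift",r.inv().apply(d).round(1),"dist",np.linalg.norm(d).round(1))
E
python3 go.py 524 191.5 222
```

```text
t0.20 pos [ 250.1 -572.3  221.9] xang 23.6 z [-0.     0.001 -1.   ] F [ 0.9 -0.2  0.9] M [ 0.    0.02 -0.02] w 87.0 q [-1.34  0.53  1.43 -0.    1.18 -0.18]
tool shift [ 556.7 -590.3    0.8] dist 811.4
```

```bash
python3 -m inch '[{"dx":32,"dy":-34},{"dx":32,"dy":-34},{"dx":32,"dy":-34},{"dx":32,"dy":-34},{"dx":32,"dy":-34},{"dx":32,"dy":-34},{"dx":32,"dy":-34},{"dx":32,"dy":-34}]' 20; python3 go.py 524 191.5 222
```

```text
t0.20 pos [ 250.1 -572.3  221.9] xang 23.6 z [-0.     0.001 -1.   ] F [ 0.9 -0.2  0.9] M [ 0.    0.02 -0.02] w 87.0 q [-1.34  0.53  1.43 -0.    1.18 -0.18]
tool shift [ 556.7 -590.3    0.8] dist 811.4invalid input
```

```bash
python3 -m inch '[{"dx":32,"dy":-34,"az":0.1},{"az":0.14},{"az":0.14},{"az":0.14},{"az":0.14},{"az":0.14},{"az":0.118},{"az":0}]'; python3 go.py 524 191.5 222
```

```text
t0.20 pos [ 250.1 -572.3  221.9] xang 23.6 z [-0.     0.001 -1.   ] F [ 0.9 -0.2  0.9] M [ 0.    0.02 -0.02] w 87.0 q [-1.34  0.53  1.43 -0.    1.18 -0.18]
tool shift [ 556.7 -590.3    0.8] dist 811.4invalid input
```

```bash
python3 -m inch '[{"ax":0,"ay":0,"az":0,"dx":32,"dy":-34,"dz":0,"gripper":100}]' 20; python3 go.py 524 191.5 222
```

```text
time: 0.3
position: [0.2647, -0.534, 0.2224]
tool_rot: [0.979, 0.202, -0.0, 0.003]
ft_force: [0.3, 0.9, 0.0]
grip_width: 0.0868
t0.30 pos [ 264.7 -534.   222.4] xang 23.3 z [ 0.    -0.006 -1.   ] F [0.3 0.9 0. ] M [ 0.04 -0.04  0.03] w 86.8 q [-1.3   0.49  1.51 -0.    1.14 -0.13]
tool shift [ 525.6 -563.3   -4.1] dist 770.4
```

All keys are needed. Continuing.

```bash
python3 -m inch '[{"ax":0,"ay":0,"az":0,"dx":32,"dy":-34,"dz":0,"gripper":100},{"ax":0,"ay":0,"az":0,"dx":32,"dy":-34,"dz":0,"gripper":100},{"ax":0,"ay":0,"az":0,"dx":32,"dy":-34,"dz":0,"gripper":100},{"ax":0,"ay":0,"az":0,"dx":32,"dy":-34,"dz":0,"gripper":100},{"ax":0,"ay":0,"az":0,"dx":32,"dy":-34,"dz":0,"gripper":100},{"ax":0,"ay":0,"az":0,"dx":32,"dy":-34,"dz":0,"gripper":100},{"ax":0,"ay":0,"az":0,"dx":32,"dy":-34,"dz":0,"gripper":100},{"ax":0,"ay":0,"az":0,"dx":32,"dy":-34,"dz":0,"gripper":100}]'; python3 go.py 524 191.5 222
```

```text
time: 1.1
position: [0.3919, -0.1753, 0.2227]
tool_rot: [0.979, 0.204, 0.0, 0.0]
ft_force: [1.3, -1.3, -0.4]
grip_width: 0.087
t1.10 pos [ 391.9 -175.3  222.7] xang 23.6 z [ 0. -0. -1.] F [ 1.3 -1.3 -0.4] M [-0.03 -0.09 -0.04] w 87.0 q [-0.68  0.26  1.9   0.    0.98  0.48]
tool shift [ 267.7 -283.4    0.7] dist 389.9
```

```bash
python3 -m inch '[{"ax":0,"ay":0,"az":0,"dx":33.5,"dy":-35.5,"dz":0,"gripper":100},{"ax":0,"ay":0,"az":0,"dx":33.5,"dy":-35.5,"dz":0,"gripper":100},{"ax":0,"ay":0,"az":0,"dx":33.5,"dy":-35.5,"dz":0,"gripper":100},{"ax":0,"ay":0,"az":0,"dx":33.5,"dy":-35.5,"dz":0,"gripper":100},{"ax":0,"ay":0,"az":0,"dx":33.5,"dy":-35.5,"dz":0,"gripper":100},{"ax":0,"ay":0,"az":0,"dx":33.5,"dy":-35.5,"dz":0,"gripper":100},{"ax":0,"ay":0,"az":0,"dx":33.5,"dy":-35.5,"dz":0,"gripper":100},{"ax":0,"ay":0,"az":0,"dx":33.5,"dy":-35.5,"dz":0,"gripper":100}]'; python3 -m inch '[{"ax":0,"ay":0,"az":0.14,"dx":0,"dy":0,"dz":0,"gripper":100},{"ax":0,"ay":0,"az":0.14,"dx":0,"dy":0,"dz":0,"gripper":100},{"ax":0,"ay":0,"az":0.14,"dx":0,"dy":0,"dz":0,"gripper":100},{"ax":0,"ay":0,"az":0.14,"dx":0,"dy":0,"dz":0,"gripper":100},{"ax":0,"ay":0,"az":0.14,"dx":0,"dy":0,"dz":0,"gripper":100},{"ax":0,"ay":0,"az":0.14,"dx":0,"dy":0,"dz":0,"gripper":100},{"ax":0,"ay":0,"az":0.08,"dx":0,"dy":0,"dz":0,"gripper":100},{"ax":0,"ay":0,"az":0,"dx":0,"dy":0,"dz":0,"gripper":100}]'; python3 go.py 524 191.5 100
```

```text
time: 1.9
position: [0.5238, 0.1926, 0.2225]
tool_rot: [0.979, 0.205, -0.0, 0.0]
ft_force: [1.1, -0.3, -0.2]
grip_width: 0.0871
time: 2.7
position: [0.5234, 0.1905, 0.2224]
tool_rot: [0.968, -0.251, -0.0, 0.0]
ft_force: [0.0, -0.4, 0.4]
grip_width: 0.0872
t2.70 pos [523.4 190.5 222.4] xang -29.1 z [-0. -0. -1.] F [ 0.  -0.4  0.4] M [ 0.09  0.01 -0.04] w 87.2 q [0.15 0.44 1.6  0.   1.1  2.23]
tool shift [ 1.000e-01 -1.200e+00  1.224e+02] dist 122.4
```

```bash
python3 -m inch '[{"ax":0,"ay":0,"az":0,"dx":0,"dy":-1,"dz":40,"gripper":100},{"ax":0,"ay":0,"az":0,"dx":0,"dy":0,"dz":40,"gripper":100},{"ax":0,"ay":0,"az":0,"dx":0,"dy":0,"dz":40,"gripper":100},{"ax":0,"ay":0,"az":0,"dx":0,"dy":0,"dz":10,"gripper":100},{"ax":0,"ay":0,"az":0,"dx":0,"dy":0,"dz":0,"gripper":100}]'; python3 go.py 524 191.5 10
python3 - <<'E'
from rig import optics
import cv2
a=optics.camera("top")["img"][180:380,200:600]; b=optics.camera("side")["img"]
cv2.imwrite("pics/top1.png",cv2.resize(a,None,fx=2,fy=2)[:,:,::-1]);cv2.imwrite("pics/side1.png",b[:,:,::-1])
E
```

```text
time: 3.2
position: [0.5229, 0.1912, 0.0912]
tool_rot: [0.968, -0.251, -0.002, 0.001]
ft_force: [1.0, 0.8, 0.6]
grip_width: 0.0873
t3.20 pos [522.9 191.2  91.2] xang -29.1 z [-0.004 -0.001 -1.   ] F [1.  0.8 0.6] M [0.03 0.02 0.02] w 87.3 q [ 0.15  0.63  1.71 -0.    0.81  2.23]
tool shift [ 1.  -1.  81.2] dist 81.2
```

View pics/top1.png

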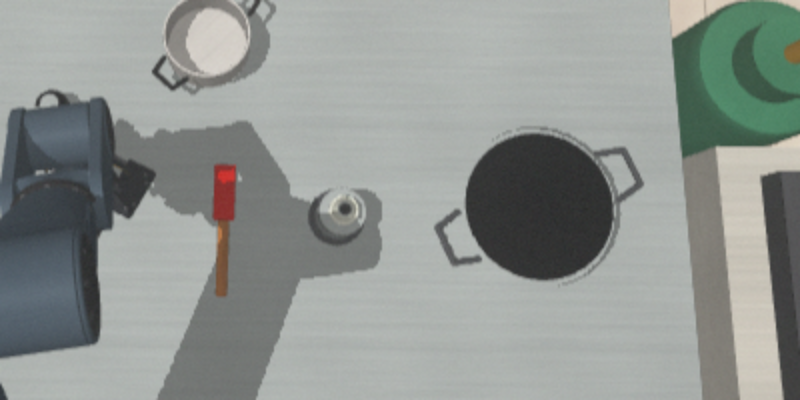

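View pics/side1.png

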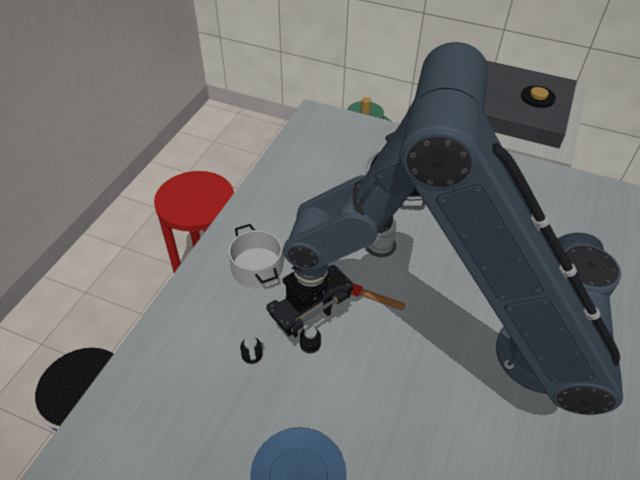

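No third pump top has turned up where the arm was, and the gripper is over B (side 311,339). I'll descend and grip.

```bash
python3 -m inch '[{"ax":0,"ay":0,"az":0,"dx":0,"dy":0,"dz":25,"gripper":100},{"ax":0,"ay":0,"az":0,"dx":0,"dy":0,"dz":25,"gripper":100},{"ax":0,"ay":0,"az":0,"dx":0,"dy":0,"dz":20,"gripper":100},{"ax":0,"ay":0,"az":0,"dx":0,"dy":0,"dz":10,"gripper":100},{"ax":0,"ay":0,"az":0,"dx":0,"dy":0,"dz":0,"gripper":100}]'; python3 go.py 524 191.5 10
```

```text
time: 3.8
position: [0.5246, 0.1915, 0.013]
tool_rot: [0.968, -0.251, 0.0, -0.0]
ft_force: [-0.7, 0.6, 0.4]
grip_width: 0.0873
t3.80 pos [524.6 191.5  13. ] xang -29.1 z [ 0.001  0.    -1.   ] F [-0.7  0.6  0.4] M [0.09 0.05 0.04] w 87.3 q [0.15 0.76 1.74 0.   0.64 2.23]
tool shift [-0.5  0.3  3. ] dist 3.1
```

```bash
python3 -m inch '[{"ax":0,"ay":0,"az":0,"dx":0,"dy":0,"dz":2,"gripper":65},{"ax":0,"ay":0,"az":0,"dx":0,"dy":0,"dz":0,"gripper":50},{"ax":0,"ay":0,"az":0,"dx":0,"dy":0,"dz":0,"gripper":50},{"ax":0,"ay":0,"az":0,"dx":0,"dy":0,"dz":0,"gripper":50},{"ax":0,"ay":0,"az":0,"dx":0,"dy":0,"dz":0,"gripper":50},{"ax":0,"ay":0,"az":0,"dx":0,"dy":0,"dz":0,"gripper":50}]' 35; python3 go.py
```

```text
time: 4.4
position: [0.5243, 0.1915, 0.0109]
tool_rot: [0.968, -0.251, 0.0, -0.0]
ft_force: [0.2, 0.4, 1.6]
grip_width: 0.0513
t4.40 pos [524.3 191.5  10.9] xang -29.1 z [ 0.001  0.    -1.   ] F [0.2 0.4 1.6] M [ 0.13  0.03 -0.01] w 51.3 q [0.15 0.76 1.74 0.   0.63 2.23]
```

```bash
python3 -m inch '[{"ax":0,"ay":0,"az":0,"dx":0,"dy":0,"dz":-10,"gripper":40},{"ax":0,"ay":0,"az":0,"dx":0,"dy":0,"dz":-30,"gripper":40},{"ax":0,"ay":0,"az":0,"dx":0,"dy":0,"dz":-40,"gripper":40},{"ax":0,"ay":0,"az":0,"dx":0,"dy":0,"dz":-40,"gripper":40},{"ax":0,"ay":0,"az":0,"dx":0,"dy":0,"dz":-30,"gripper":40},{"ax":0,"ay":0,"az":0,"dx":0,"dy":0,"dz":-10,"gripper":40},{"ax":0,"ay":0,"az":0,"dx":0,"dy":0,"dz":0,"gripper":40}]'; python3 go.py 471 -183 170
```

```text
time: 5.1
position: [0.5246, 0.1915, 0.172]
tool_rot: [0.968, -0.251, 0.001, -0.001]
ft_force: [-0.1, -0.4, -2.7]
grip_width: 0.0514
t5.10 pos [524.6 191.5 172. ] xang -29.1 z [ 0.003  0.    -1.   ] F [-0.1 -0.4 -2.7] M [0.05 0.06 0.03] w 51.4 q [ 0.15  0.5   1.65 -0.    0.98  2.23]
tool shift [135.4 353.3   1.6] dist 378.3
```

```bash
python3 -m inch '[{"ax":0,"ay":0,"az":0,"dx":7,"dy":20,"dz":0,"gripper":40},{"ax":0,"ay":0,"az":0,"dx":16,"dy":41,"dz":0,"gripper":40},{"ax":0,"ay":0,"az":0,"dx":16,"dy":42,"dz":0,"gripper":40},{"ax":0,"ay":0,"az":0,"dx":16,"dy":42,"dz":0,"gripper":40},{"ax":0,"ay":0,"az":0,"dx":16,"dy":42,"dz":0,"gripper":40},{"ax":0,"ay":0,"az":0,"dx":16,"dy":42,"dz":0,"gripper":40},{"ax":0,"ay":0,"az":0,"dx":16,"dy":42,"dz":0,"gripper":40},{"ax":0,"ay":0,"az":0,"dx":16,"dy":41,"dz":0,"gripper":40}]';python3 -m inch '[{"ax":0,"ay":0,"az":0,"dx":16,"dy":41,"dz":0,"gripper":40},{"ax":0,"ay":0,"az":0,"dx":0.4,"dy":0.3,"dz":0,"gripper":40},{"ax":0,"ay":0,"az":0,"dx":0,"dy":0,"dz":0,"gripper":40},{"ax":0,"ay":0,"az":0,"dx":0,"dy":0,"dz":0,"gripper":40}]'; python3 go.py 471 -183 125
python3 - <<'E'
from rig import optics
import cv2
c=optics.camera("side");b=c["img"]
cv2.imwrite("pics/side2.png",cv2.resize(b[130:280,300:480],None,fx=4,fy=4,interpolation=cv2.INTER_CUBIC)[:,:,::-1])
b=optics.camera("top")["img"]
cv2.imwrite("pics/top2.png",cv2.resize(b[230:350,310:450],None,fx=4,fy=4,interpolation=cv2.INTER_CUBIC)[:,:,::-1])
E
```

```text
time: 5.9
position: [0.474, -0.1401, 0.1683]
tool_rot: [0.968, -0.252, -0.002, -0.001]
ft_force: [0.9, -0.2, -2.0]
grip_width: 0.052
time: 6.3
position: [0.4692, -0.1815, 0.1691]
tool_rot: [0.968, -0.251, -0.002, -0.001]
ft_force: [0.6, -0.7, -1.9]
grip_width: 0.0519
t6.30 pos [ 469.2 -181.5  169.1] xang -29.1 z [-0.003  0.003 -1.   ] F [ 0.6 -0.7 -1.9] M [ 0.11  0.02 -0.02] w 51.9 q [-0.59  0.44  1.79  0.    0.91  1.49]
tool shift [ 2.5  0.4 44.1] dist 44.2
```

View pics/side2.png

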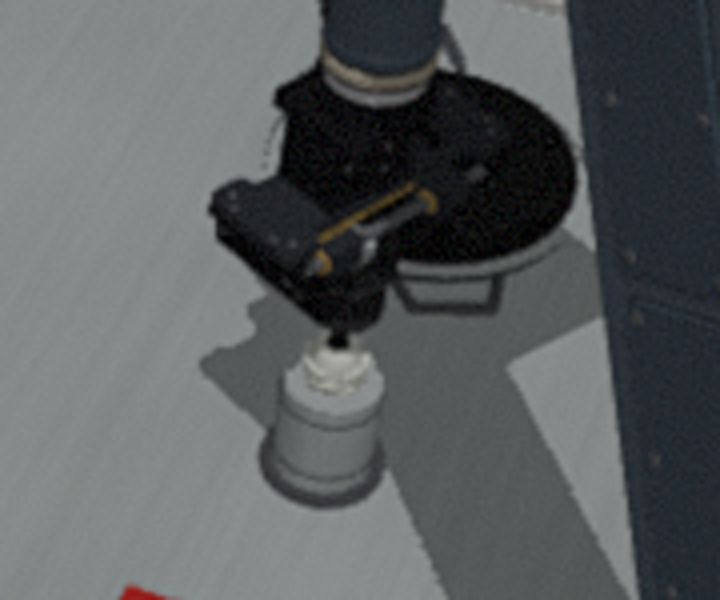

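View pics/top2.png

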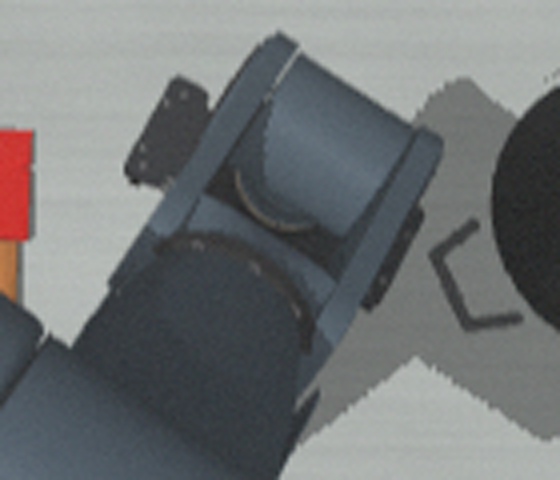

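```bash
python3 -m inch '[{"ax":0,"ay":0,"az":0,"dx":2,"dy":0.4,"dz":15,"gripper":40},{"ax":0,"ay":0,"az":0,"dx":0,"dy":0,"dz":15,"gripper":40},{"ax":0,"ay":0,"az":0,"dx":0,"dy":0,"dz":8,"gripper":40},{"ax":0,"ay":0,"az":0,"dx":0,"dy":0,"dz":0,"gripper":40},{"ax":0,"ay":0,"az":0,"dx":0,"dy":0,"dz":0,"gripper":40}]'; python3 go.py 471 -183 116
```

```text
time: 6.9
position: [0.4722, -0.1839, 0.1327]
tool_rot: [0.968, -0.251, 0.0, -0.0]
ft_force: [-0.5, 0.0, -1.3]
grip_width: 0.0517
t6.90 pos [ 472.2 -183.9  132.7] xang -29.1 z [ 0.  0. -1.] F [-0.5  0.  -1.3] M [ 0.11 -0.    0.02] w 51.7 q [-0.59  0.51  1.81  0.    0.82  1.49]
tool shift [-1.5 -0.2 16.7] dist 16.8
```

```bash
python3 -m inch '[{"ax":0,"ay":0,"az":0,"dx":-0.5,"dy":0,"dz":3,"gripper":40},{"ax":0,"ay":0,"az":0,"dx":0,"dy":0,"dz":3,"gripper":40},{"ax":0,"ay":0,"az":0,"dx":0,"dy":0,"dz":3,"gripper":40},{"ax":0,"ay":0,"az":0,"dx":0,"dy":0,"dz":0,"gripper":40}]'; python3 go.py 471 -183 116;  python3 -m inch '[{"ax":0,"ay":0,"az":0,"dx":0,"dy":0,"dz":2,"gripper":40},{"ax":0,"ay":0,"az":0,"dx":0,"dy":0,"dz":2,"gripper":40},{"ax":0,"ay":0,"az":0,"dx":0,"dy":0,"dz":0,"gripper":40}]'; python3 go.py 471 -183 116
```

```text
time: 7.3
position: [0.4713, -0.1842, 0.1233]
tool_rot: [0.968, -0.251, -0.0, -0.0]
ft_force: [1.0, -0.6, -1.8]
grip_width: 0.0519
t7.30 pos [ 471.3 -184.2  123.3] xang -29.1 z [-0.001  0.    -1.   ] F [ 1.  -0.6 -1.8] M [0.04 0.03 0.01] w 51.9 q [-0.59  0.52  1.82  0.    0.8   1.49]
tool shift [-0.8 -0.9  7.3] dist 7.4
time: 7.6
position: [0.4714, -0.1842, 0.1193]
tool_rot: [0.968, -0.251, -0.0, -0.0]
ft_force: [0.2, -0.6, -1.6]
grip_width: 0.0517
t7.60 pos [ 471.4 -184.2  119.3] xang -29.1 z [-0.  0. -1.] F [ 0.2 -0.6 -1.6] M [ 0.04  0.06 -0.  ] w 51.7 q [-0.59  0.53  1.82  0.    0.79  1.49]
tool shift [-0.9 -0.9  3.3] dist 3.5
```

No lateral contact yet, so it is well centred. Stepping down by 1 mm at a time.

```bash
for i in 1 ; do python3 -m inch '[{"ax":0,"ay":0,"az":0,"dx":0,"dy":0,"dz":1.5,"gripper":40},{"ax":0,"ay":0,"az":0,"dx":0,"dy":0,"dz":0,"gripper":40}]' >/dev/null; python3 go.py; done;  python3 -m inch '[{"ax":0,"ay":0,"az":0,"dx":0,"dy":0,"dz":1,"gripper":40},{"ax":0,"ay":0,"az":0,"dx":0,"dy":0,"dz":0,"gripper":40}]' >/dev/null; python3 go.py;  python3 -m inch '[{"ax":0,"ay":0,"az":0,"dx":0,"dy":0,"dz":1,"gripper":40},{"ax":0,"ay":0,"az":0,"dx":0,"dy":0,"dz":0,"gripper":40}]' >/dev/null; python3 go.py
```

```text
t7.80 pos [ 471.4 -184.2  117.9] xang -29.1 z [-0.  0. -1.] F [-0.  -0.7 -1.4] M [0.12 0.02 0.02] w 51.6 q [-0.59  0.53  1.83  0.    0.78  1.49]
t8.00 pos [ 471.5 -184.2  117. ] xang -29.1 z [-0.  0. -1.] F [-0.3  0.2 -1.8] M [ 0.05  0.05 -0.05] w 52.2 q [-0.59  0.53  1.83 -0.    0.78  1.49]
t8.20 pos [ 471.5 -184.3  116. ] xang -29.1 z [ 0. -0. -1.] F [-0.  -1.1 -1.8] M [0.08 0.07 0.03] w 51.9 q [-0.59  0.53  1.83 -0.    0.78  1.49]
```

```bash
python3 -m inch '[{"ax":0,"ay":0,"az":0,"dx":0,"dy":0,"dz":1,"gripper":40},{"ax":0,"ay":0,"az":0,"dx":0,"dy":0,"dz":0,"gripper":40}]' >/dev/null; python3 go.py;  python3 -m inch '[{"ax":0,"ay":0,"az":0,"dx":0,"dy":0,"dz":1,"gripper":40},{"ax":0,"ay":0,"az":0,"dx":0,"dy":0,"dz":0,"gripper":40}]' >/dev/null; python3 go.py
```

```text
t8.40 pos [ 471.7 -184.3  115.7] xang -29.1 z [ 0. -0. -1.] F [-1.7 -0.4  4.3] M [ 0.14  0.21 -0.02] w 51.8 q [-0.59  0.54  1.83 -0.    0.78  1.49]
t8.60 pos [ 471.8 -184.4  115.3] xang -29.1 z [ 0.001 -0.001 -1.   ] F [-2.3  0.1  9.4] M [ 0.27  0.47 -0.03] w 52.0 q [-0.59  0.54  1.83 -0.    0.78  1.49]
```

```bash
for i in 1; do python3 -m inch '[{"ax":0,"ay":0,"az":-0.05,"dx":0,"dy":0,"dz":0,"gripper":40},{"ax":0,"ay":0,"az":-0.05,"dx":0,"dy":0,"dz":0,"gripper":40},{"ax":0,"ay":0,"az":0,"dx":0,"dy":0,"dz":0,"gripper":40}]' >/dev/null; python3 go.py; done
python3 -m inch '[{"ax":0,"ay":0,"az":-0.06,"dx":0,"dy":0,"dz":0,"gripper":40},{"ax":0,"ay":0,"az":-0.06,"dx":0,"dy":0,"dz":0,"gripper":40},{"ax":0,"ay":0,"az":0,"dx":0,"dy":0,"dz":0,"gripper":40}]' >/dev/null; python3 go.py
```

```text
t8.90 pos [ 471.4 -184.4  114.5] xang -23.3 z [ 0.    -0.001 -1.   ] F [-1.1  0.3  3.2] M [0.01 0.33 0.1 ] w 52.0 q [-0.59  0.54  1.83 -0.    0.78  1.39]
t9.20 pos [ 471.5 -184.1  113.7] xang -16.6 z [-0.  0. -1.] F [-0.2  0.1 -0.9] M [ 0.02  0.02 -0.03] w 52.1 q [-0.59  0.54  1.83  0.    0.77  1.27]
```

The force vanished and z sank below ledge level, so the lugs are probably over the gaps. Lowering to check.

```bash
python3 -m inch '[{"ax":0,"ay":0,"az":0,"dx":0,"dy":0,"dz":1,"gripper":40},{"ax":0,"ay":0,"az":0,"dx":0,"dy":0,"dz":0,"gripper":40}]' >/dev/null; python3 go.py;  python3 -m inch '[{"ax":0,"ay":0,"az":0,"dx":0,"dy":0,"dz":1.5,"gripper":40},{"ax":0,"ay":0,"az":0,"dx":0,"dy":0,"dz":0,"gripper":40}]' >/dev/null; python3 go.py
```

```text
t9.40 pos [ 471.4 -184.1  112.7] xang -16.6 z [-0.  0. -1.] F [-0.  -0.7 -2.1] M [0.04 0.03 0.04] w 51.7 q [-0.59  0.54  1.83  0.    0.77  1.27]
t9.60 pos [ 471.4 -184.2  111.3] xang -16.5 z [-0.  0. -1.] F [-0.1  0.6 -1.5] M [ 0.03  0.02 -0.02] w 51.3 q [-0.59  0.54  1.83  0.    0.77  1.27]
```

```bash
python3 -m inch '[{"ax":0,"ay":0,"az":0,"dx":0,"dy":0,"dz":2,"gripper":40},{"ax":0,"ay":0,"az":0,"dx":0,"dy":0,"dz":0,"gripper":40}]' >/dev/null; python3 go.py;  python3 -m inch '[{"ax":0,"ay":0,"az":0,"dx":0,"dy":0,"dz":1.5,"gripper":40},{"ax":0,"ay":0,"az":0,"dx":0,"dy":0,"dz":0,"gripper":40}]' >/dev/null; python3 go.py; python3 -m inch '[{"ax":0,"ay":0,"az":0,"dx":0,"dy":0,"dz":1,"gripper":40},{"ax":0,"ay":0,"az":0,"dx":0,"dy":0,"dz":0,"gripper":40}]' >/dev/null; python3 go.py
```

```text
t9.80 pos [ 471.4 -184.2  109.3] xang -16.5 z [-0.  0. -1.] F [-1.1  0.4 -1.1] M [ 0.03  0.01 -0.02] w 51.7 q [-0.59  0.55  1.83 -0.    0.76  1.27]
t10.00 pos [ 471.4 -184.2  107.9] xang -16.5 z [-0.  0. -1.] F [-0.1 -0.3 -1.8] M [0.07 0.03 0.03] w 51.7 q [-0.59  0.55  1.83  0.    0.76  1.27]
t10.20 pos [ 471.6 -184.3  107.1] xang -16.5 z [ 0. -0. -1.] F [-0.5  0.1 -1.3] M [ 0.08  0.05 -0.  ] w 51.9 q [-0.59  0.55  1.83  0.    0.76  1.27]
```

```bash
python3 -m inch '[{"ax":0,"ay":0,"az":0,"dx":0,"dy":0,"dz":1,"gripper":40},{"ax":0,"ay":0,"az":0,"dx":0,"dy":0,"dz":0,"gripper":40}]' >/dev/null; python3 go.py; python3 -m inch '[{"ax":0,"ay":0,"az":0,"dx":0,"dy":0,"dz":0.6,"gripper":40},{"ax":0,"ay":0,"az":0,"dx":0,"dy":0,"dz":0,"gripper":40}]' >/dev/null; python3 go.py
```

```text
t10.40 pos [ 471.7 -184.3  106.7] xang -16.5 z [ 0.001 -0.    -1.   ] F [-0.4  0.5  3.2] M [ 0.17  0.12 -0.06] w 52.0 q [-0.59  0.55  1.83 -0.    0.76  1.27]
t10.60 pos [ 471.8 -184.3  106.5] xang -16.5 z [ 0.001 -0.001 -1.   ] F [-2.   0.3  7.8] M [0.26 0.34 0.  ] w 51.8 q [-0.59  0.55  1.83  0.    0.76  1.27]
```

```bash
python3 -m inch '[{"ax":0,"ay":0,"az":0.08,"dx":0,"dy":0,"dz":0,"gripper":40},{"ax":0,"ay":0,"az":0.08,"dx":0,"dy":0,"dz":0.1,"gripper":40},{"ax":0,"ay":0,"az":0.08,"dx":0,"dy":0,"dz":0.2,"gripper":40},{"ax":0,"ay":0,"az":0,"dx":0,"dy":0,"dz":0,"gripper":40}]' >/dev/null; python3 go.py
```

```text
t11.00 pos [ 471.9 -185.2  106.1] xang -30.3 z [ 0.001 -0.002 -1.   ] F [-2.3 -0.9  5.8] M [-0.16  0.41 -0.11] w 51.5 q [-0.59  0.55  1.83 -0.    0.75  1.51]
```

```bash
python3 -m inch '[{"ax":0,"ay":0,"az":0.08,"dx":0,"dy":0,"dz":0.25,"gripper":40},{"ax":0,"ay":0,"az":0.08,"dx":0,"dy":0,"dz":0.25,"gripper":40},{"ax":0,"ay":0,"az":0.08,"dx":0,"dy":0,"dz":0.25,"gripper":40},{"ax":0,"ay":0,"az":0,"dx":0,"dy":0,"dz":0,"gripper":40}]' >/dev/null; python3 go.py
```

```text
t11.40 pos [ 471.8 -185.3  105.4] xang -44.1 z [ 0.001 -0.002 -1.   ] F [-2.1 -1.4  5.7] M [-0.28  0.53 -0.04] w 51.7 q [-0.59  0.55  1.83 -0.    0.75  1.75]
```

Screwing in smoothly, with z following the channel. Continuing.

```bash
python3 -m inch '[{"ax":0,"ay":0,"az":0.08,"dx":0,"dy":0,"dz":0.25,"gripper":40},{"ax":0,"ay":0,"az":0.08,"dx":0,"dy":0,"dz":0.25,"gripper":40},{"ax":0,"ay":0,"az":0.08,"dx":0,"dy":0,"dz":0.25,"gripper":40},{"ax":0,"ay":0,"az":0,"dx":0,"dy":0,"dz":0,"gripper":40}]' >/dev/null; python3 go.py
python3 -m inch '[{"ax":0,"ay":0,"az":0.08,"dx":0,"dy":0,"dz":0.25,"gripper":40},{"ax":0,"ay":0,"az":0.08,"dx":0,"dy":0,"dz":0.25,"gripper":40},{"ax":0,"ay":0,"az":0.08,"dx":0,"dy":0,"dz":0.25,"gripper":40},{"ax":0,"ay":0,"az":0,"dx":0,"dy":0,"dz":0,"gripper":40}]' >/dev/null; python3 go.py
python3 -m inch '[{"ax":0,"ay":0,"az":0.08,"dx":0,"dy":0,"dz":0.25,"gripper":40},{"ax":0,"ay":0,"az":0.08,"dx":0,"dy":0,"dz":0.25,"gripper":40},{"ax":0,"ay":0,"az":0.08,"dx":0,"dy":0,"dz":0.25,"gripper":40},{"ax":0,"ay":0,"az":0,"dx":0,"dy":0,"dz":0,"gripper":40}]' >/dev/null; python3 go.py
```

```text
t11.80 pos [ 471.7 -185.4  104.6] xang -57.8 z [ 0.001 -0.002 -1.   ] F [-3.5 -2.   6.2] M [-0.28  0.53 -0.05] w 51.8 q [-0.59  0.55  1.83 -0.    0.75  1.99]
t12.20 pos [ 471.4 -185.4  103.8] xang -71.5 z [-0.    -0.002 -1.   ] F [-3.4 -2.6  6.2] M [-0.3   0.69 -0.06] w 51.5 q [-0.59  0.56  1.84 -0.    0.75  2.23]
t12.60 pos [ 471.4 -185.1  103.1] xang -85.3 z [ 0.    -0.002 -1.   ] F [-2.5 -1.7  5.6] M [-0.14  0.58 -0.14] w 51.7 q [-0.59  0.56  1.84 -0.    0.75  2.47]
```

J6 is nearing its limit (2.47 of 2.85) with roughly 25–30° still to turn. I'll let go, turn back 40° with the fingers open, and regrip. The fingers stay about 50° clear of the spout.

```bash
python3 -m inch '[{"ax":0,"ay":0,"az":0,"dx":0,"dy":0,"dz":0,"gripper":100},{"ax":0,"ay":0,"az":0,"dx":0,"dy":0,"dz":0,"gripper":100},{"ax":0,"ay":0,"az":0,"dx":0,"dy":0,"dz":0,"gripper":100},{"ax":0,"ay":0,"az":0,"dx":0,"dy":0,"dz":0,"gripper":100},{"ax":0,"ay":0,"az":0,"dx":0,"dy":0,"dz":0,"gripper":100}]' >/dev/null; python3 go.py
```

```text
t13.10 pos [ 471.6 -184.1  102. ] xang -85.3 z [-0.  0. -1.] F [ 0.5 -0.  -0.1] M [ 0.14 -0.    0.03] w 82.1 q [-0.59  0.56  1.84  0.    0.75  2.47]
```

```bash
python3 -m inch '[{"ax":0,"ay":0,"az":-0.1,"dx":0,"dy":0,"dz":0,"gripper":100},{"ax":0,"ay":0,"az":-0.12,"dx":0,"dy":0,"dz":0,"gripper":100},{"ax":0,"ay":0,"az":-0.12,"dx":0,"dy":0,"dz":0,"gripper":100},{"ax":0,"ay":0,"az":-0.12,"dx":0,"dy":0,"dz":0,"gripper":100},{"ax":0,"ay":0,"az":-0.12,"dx":0,"dy":0,"dz":0,"gripper":100},{"ax":0,"ay":0,"az":-0.12,"dx":0,"dy":0,"dz":0,"gripper":100},{"ax":0,"ay":0,"az":0,"dx":0,"dy":0,"dz":0,"gripper":100}]' >/dev/null; python3 go.py
python3 -m inch '[{"ax":0,"ay":0,"az":0,"dx":0,"dy":0,"dz":-0.5,"gripper":60},{"ax":0,"ay":0,"az":0,"dx":0,"dy":0,"dz":0,"gripper":40},{"ax":0,"ay":0,"az":0,"dx":0,"dy":0,"dz":0,"gripper":40},{"ax":0,"ay":0,"az":0,"dx":0,"dy":0,"dz":0,"gripper":40},{"ax":0,"ay":0,"az":0,"dx":0,"dy":0,"dz":0,"gripper":40},{"ax":0,"ay":0,"az":0,"dx":0,"dy":0,"dz":0,"gripper":40},{"ax":0,"ay":0,"az":0,"dx":0,"dy":0,"dz":0,"gripper":40}]' >/dev/null; python3 go.py
```

```text
t13.80 pos [ 471.6 -184.2  102.1] xang -45.2 z [-0.  0. -1.] F [-0.3  0.2  0.6] M [ 0.05 -0.01 -0.  ] w 87.1 q [-0.59  0.56  1.84  0.    0.75  1.77]
t14.50 pos [ 471.4 -184.2  102.7] xang -45.2 z [-0.  0. -1.] F [-1.1 -0.2  0.8] M [ 0.18  0.11 -0.01] w 51.8 q [-0.59  0.56  1.84 -0.    0.75  1.77]
```

Regripped. Screwing forward with a small downward feed.

```bash
python3 -m inch '[{"ax":0,"ay":0,"az":0.06,"dx":0,"dy":0,"dz":0.5,"gripper":40},{"ax":0,"ay":0,"az":0.07,"dx":0,"dy":0,"dz":0.3,"gripper":40},{"ax":0,"ay":0,"az":0.07,"dx":0,"dy":0,"dz":0.3,"gripper":40},{"ax":0,"ay":0,"az":0,"dx":0,"dy":0,"dz":0,"gripper":40}]' >/dev/null; python3 go.py
python3 -m inch '[{"ax":0,"ay":0,"az":0.07,"dx":0,"dy":0,"dz":0.25,"gripper":40},{"ax":0,"ay":0,"az":0.07,"dx":0,"dy":0,"dz":0.25,"gripper":40},{"ax":0,"ay":0,"az":0,"dx":0,"dy":0,"dz":0,"gripper":40}]' >/dev/null; python3 go.py
python3 -m inch '[{"ax":0,"ay":0,"az":0.05,"dx":0,"dy":0,"dz":0.1,"gripper":40},{"ax":0,"ay":0,"az":0,"dx":0,"dy":0,"dz":0,"gripper":40}]' >/dev/null; python3 go.py
```

```text
t14.90 pos [ 471.6 -184.4  101.9] xang -56.6 z [ 0. -0. -1.] F [-0.3  0.1  3.4] M [ 0.07  0.22 -0.06] w 51.9 q [-0.59  0.56  1.84 -0.    0.75  1.97]
t15.20 pos [ 471.5 -184.4  101.4] xang -64.6 z [ 0. -0. -1.] F [-1.5 -0.8  4.4] M [ 0.03  0.32 -0.14] w 51.6 q [-0.59  0.56  1.84 -0.    0.74  2.1 ]
t15.40 pos [ 471.5 -184.5  101.2] xang -67.4 z [ 0. -0. -1.] F [-1.8 -1.6  5.2] M [-0.09  0.36 -0.04] w 51.8 q [-0.59  0.56  1.84 -0.    0.74  2.15]
```

```bash
python3 -m inch '[{"ax":0,"ay":0,"az":0.05,"dx":0,"dy":0,"dz":0.1,"gripper":40},{"ax":0,"ay":0,"az":0,"dx":0,"dy":0,"dz":0,"gripper":40}]' >/dev/null; python3 go.py
python3 -m inch '[{"ax":0,"ay":0,"az":0.05,"dx":0,"dy":0,"dz":0.05,"gripper":40},{"ax":0,"ay":0,"az":0,"dx":0,"dy":0,"dz":0,"gripper":40}]' >/dev/null; python3 go.py
```

```text
t15.60 pos [ 471.1 -184.7  101.1] xang -70.2 z [-0.001 -0.001 -1.   ] F [-3.  -2.6  5. ] M [-0.24  0.58  0.14] w 51.5 q [-0.59  0.56  1.84 -0.    0.74  2.2 ]
t15.80 pos [ 470.8 -184.8  101.1] xang -72.9 z [-0.002 -0.001 -1.   ] F [-3.3 -1.9  5.5] M [-0.27  0.64  0.57] w 51.8 q [-0.59  0.56  1.84 -0.    0.74  2.25]
```

```bash
python3 -m inch '[{"ax":0,"ay":0,"az":0.06,"dx":0,"dy":0,"dz":0,"gripper":40},{"ax":0,"ay":0,"az":0,"dx":0,"dy":0,"dz":0,"gripper":40},{"ax":0,"ay":0,"az":0,"dx":0,"dy":0,"dz":0,"gripper":40}]' >/dev/null; python3 go.py
python3 -m inch '[{"ax":0,"ay":0,"az":0.05,"dx":0,"dy":0,"dz":0,"gripper":40},{"ax":0,"ay":0,"az":0,"dx":0,"dy":0,"dz":0,"gripper":40}]' >/dev/null; python3 go.py
```

```text
t16.10 pos [ 470.8 -185.3  101.1] xang -76.1 z [-0.002 -0.003 -1.   ] F [-4.3 -3.3  5.2] M [-0.4   0.72  1.08] w 51.6 q [-0.59  0.56  1.84 -0.01  0.74  2.31]
t16.30 pos [ 471.  -186.2  101.1] xang -78.9 z [-0.002 -0.005 -1.   ] F [-4.3 -5.9  4.9] M [-0.88  0.75  1.21] w 51.8 q [-0.59  0.56  1.84 -0.01  0.74  2.36]
```

Firm stop: the torque rose to 1.2 Nm, z stopped changing at the home height, and the turn totals about 97°. Releasing and backing off upward.

```bash
python3 -m inch '[{"ax":0,"ay":0,"az":0,"dx":0,"dy":0,"dz":0,"gripper":70},{"ax":0,"ay":0,"az":0,"dx":0,"dy":0,"dz":0,"gripper":100},{"ax":0,"ay":0,"az":0,"dx":0,"dy":0,"dz":0,"gripper":100},{"ax":0,"ay":0,"az":0,"dx":0,"dy":0,"dz":0,"gripper":100},{"ax":0,"ay":0,"az":0,"dx":0,"dy":0,"dz":0,"gripper":100},{"ax":0,"ay":0,"az":0,"dx":0,"dy":0,"dz":0,"gripper":100}]' >/dev/null; python3 go.py
python3 -m inch '[{"ax":0,"ay":0,"az":0,"dx":0,"dy":0,"dz":-10,"gripper":100},{"ax":0,"ay":0,"az":0,"dx":0,"dy":0,"dz":-30,"gripper":100},{"ax":0,"ay":0,"az":0,"dx":0,"dy":0,"dz":-40,"gripper":100},{"ax":0,"ay":0,"az":0,"dx":0,"dy":0,"dz":-40,"gripper":100},{"ax":0,"ay":0,"az":0,"dx":0,"dy":0,"dz":0,"gripper":100}]' >/dev/null; python3 go.py 391 -484 222
```

```text
t16.90 pos [ 471.6 -184.1  100.7] xang -79.5 z [-0.  0. -1.] F [-0.2 -0.5 -0.1] M [0.14 0.   0.01] w 85.5 q [-0.59  0.56  1.84  0.    0.74  2.37]
t17.40 pos [ 475.  -186.3  226.8] xang -79.5 z [ 0.011 -0.007 -1.   ] F [-0.  -1.2 -0.7] M [0.08 0.02 0.01] w 86.7 q [-0.59  0.36  1.72  0.    1.04  2.37]
tool shift [277.4 136.8   6.1] dist 309.3
```

```bash
python3 -m inch '[{"ax":0,"ay":0,"az":0,"dx":25,"dy":12,"dz":0,"gripper":100},{"ax":0,"ay":0,"az":0,"dx":40,"dy":20,"dz":0,"gripper":100},{"ax":0,"ay":0,"az":0,"dx":40,"dy":20,"dz":0,"gripper":100},{"ax":0,"ay":0,"az":0,"dx":40,"dy":20,"dz":0,"gripper":100},{"ax":0,"ay":0,"az":0,"dx":40,"dy":20,"dz":0,"gripper":100},{"ax":0,"ay":0,"az":0,"dx":40,"dy":20,"dz":0,"gripper":100},{"ax":0,"ay":0,"az":0,"dx":40,"dy":20,"dz":0,"gripper":100},{"ax":0,"ay":0,"az":0,"dx":20,"dy":5,"dz":0,"gripper":100}]' >/dev/null; python3 go.py
cat > look.py <<'E'
from rig import optics
from meas import *
import sys
k=sys.argv[1]
for n,(u0,u1,v0,v1) in(("top",(330,420,250,320)),("side",(340,420,180,265))):
    c=optics.camera(n); P=pts(c)
    cv2.imwrite(f"pics/{n}{k}.png",cv2.resize(c["img"][v0:v1,u0:u1],None,fx=6,fy=6,interpolation=cv2.INTER_CUBIC)[:,:,::-1])
    cv2.imwrite(f"pics/{n}{k}full.png",c["img"][:,:,::-1])
    w=P[v0:v1,u0:u1].reshape(-1,3); g=c["img"][v0:v1,u0:u1].max(2).ravel()
    r=np.linalg.norm(w[:,:2]-[.4712,-.1835],axis=1)
    for nm,m in(("button",(r<.012)&(w[:,2]>.12)),("collar top dark",(g<60)&(r>.012)&(r<.024)&(w[:,2]>.11)),("high",(w[:,2]>.137)&(w[:,2]<.17)),("spout",(r>.027)&(r<.05)&(w[:,2]>.137)&(w[:,2]<.17))):
        q=w[m]; print(n,nm,len(q),(np.median(q,axis=0)*1000).round(1) if len(q) else "")
        if nm=="button" or nm.startswith("collar"):
            if len(q)>8:
                A=np.c_[q[:,:2]-[.4712,-.1835],np.ones(len(q))];s=np.linalg.lstsq(A,q[:,2],rcond=None)[0];print("   tilt",s[:2].round(3),"z0",s[2].round(4), "std",(q[:,2]-A@s).std().round(4))
E
python3 look.py 3
```

```text
t18.20 pos [ 386.6 -493.2  220.6] xang -79.7 z [-0.    -0.002 -1.   ] F [0.5 1.  0.6] M [ 0.11 -0.03 -0.05] w 87.0 q [-1.08  0.53  1.43 -0.    1.18  1.88]
top button 56 [ 470.4 -183.   151.4]
   tilt [ 0.186 -0.092] z0 0.1512 std 0.0038
top collar top dark 32 [ 455.5 -183.4  131.8]
   tilt [ 0.072 -0.051] z0 0.131 std 0.0053
top high 134 [ 467.2 -190.1  151.1]
top spout 28 [ 459.  -217.7  151.2]
side button 66 [ 471.4 -180.6  149.5]
   tilt [-0.1  -0.54] z0 0.1459 std 0.0086
side collar top dark 123 [ 470.6 -171.9  129.9]
   tilt [-0.032 -0.233] z0 0.1309 std 0.0061
side high 137 [ 464.2 -186.2  149.8]
side spout 27 [ 455.8 -215.5  149.8]
```

```bash
python3 -c "
import cv2,numpy as np
a=cv2.imread('pics/top3.png');b=cv2.imread('pics/side3.png');h=max(a.shape[0],b.shape[0])
o=np.zeros((h,a.shape[1]+b.shape[1],3),np.uint8);o[:a.shape[0],:a.shape[1]]=a;o[:b.shape[0],a.shape[1]:]=b
cv2.imwrite('pics/both3.png',cv2.resize(o,(800,int(h*800/o.shape[1]))))"
```

```text
(no output)
```

View pics/both3.png

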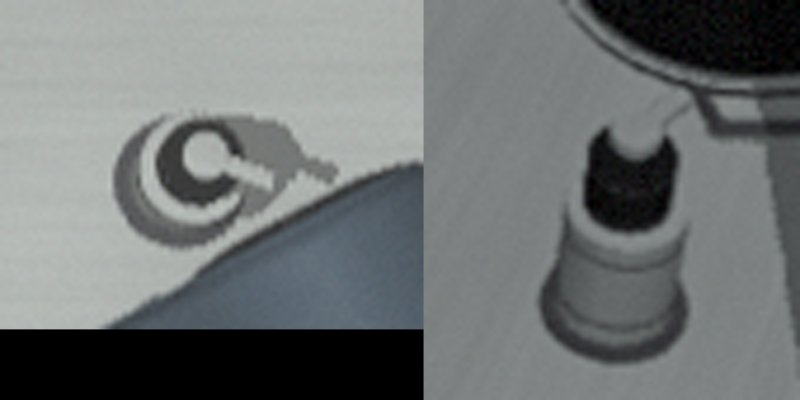

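View pics/side3full.png

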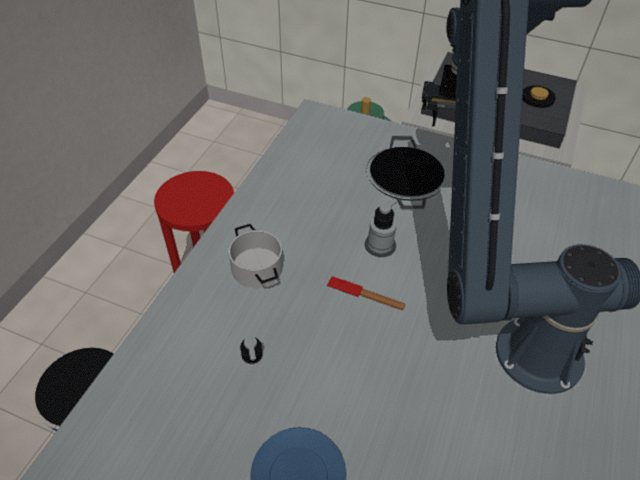

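```bash
python3 -c "
from rig import robot
print(robot.hand_in())"
```

```text
the job is handed in; nothing more can be done
None
```

The pump top is screwed fully home on the dispenser and released, and the job was handed in at about 18.3 s.

**What I did:** I took the pump top farther to the right and set it on the neck, where its lugs met the ledges. I turned it back about 12.5° until the lugs dropped into the gaps, sinking 9 mm to the gap floor. I then screwed it forward about 95° to a firm stop, regripping once on the way. The torque there rose to 1.2 Nm and the fingers were beginning to slip. After that I opened the gripper and backed the arm away.

**Last checks:**
- **Height:** the button top is at about 151 mm from the top camera and 150 mm from the side camera, and the collar top is at 130–132 mm. Fully home should give 151 mm and 131 mm.
- **Level:** it looks level in both pictures. The plane fits to the depth readings did not confirm this, giving slopes of 0.03 to 0.54. I put that down to noise and edge pixels, so I relied on the heights and the pictures.
- **Other objects:** the griddle, plate, brush and pot looked unmoved by eye in the final side picture. I did not measure their positions.

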